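# Put the red whetstone to drain in the sloping rack

### The job

The red-brown whetstone has been rinsed: pick it up and lower it onto the upper part of the sloping metal plate of the draining rack, its long side along the plate's longer rail, then let go and take your hand away so that it slides down by itself into the corner between the two rails and lies there flat, red side up, against both. Do not drop it from a height or push it home, and leave the grey whetstone where it lies.

Things in the scene. Friction and masses are not known exactly. Their poses are not given: they have to be found in the camera images.
- stone_red: the red-brown whetstone (cream underneath), a block 100 x 50 x 25 mm, about 0.28 kg, lying on the worktop. Origin: centre of its underside; x along its 100 mm length, y along its 50 mm width, z up through its thickness.
- stone_grey: the dark grey whetstone (cream underneath), same size and axes as the red one; it stays where it is.
- rack_plate: sloping slippery metal plate of the fixed draining rack, 170 mm along x, 130 mm along y; dark rails 14 mm high, 6 mm thick on its two lower edges (the longer along x at y = 0, the shorter along y at x = 0), upper edges open. Origin: on the surface in the corner between the rails, its lowest point, 22 mm above the worktop; x and y run up the slope along the rails, 14 degrees each; z is the upward normal.
- rack_seat (a point): point on the plate's surface, 50 mm up its x and 25 mm up its y from the corner, where the underside centre of the seated stone comes to lie; axes as the plate's. A stone let go anywhere on the plate slides down until the rails, or a finger still standing downhill of it, stop it.
Not all that is in view belongs to the job. Leave any turquoise look-alike of the stone_red alone.

How it is judged:
By the outcome, as a careful person would: the job done as asked, in the order asked, and still so for the second after the job is handed in, with the robot touching nothing.
It also fails if it takes over 32 s, if anything falls off the work surface, if the arm or the gripper's body presses on something with over 40 N, if the wrist force passes 120 N, or if a joint passes its speed limit or range.

### The arm

A 7-joint arm with a two-finger parallel gripper is mounted at the origin on a cart in front of the work surface, level with it; the furniture and walls round the work are solid. World frame = base frame: x ahead of the robot, y to its left, z up, the work surface at z = 0. Lengths are in m, angles in degrees, forces in N, time in s.
With the tool pointing down it reaches from about 0.35 to 0.9 m from the base axis. Payload 8.1 kg.
Tool frame: the origin (TCP) lies at the very end of the fingers, on their centre line; the grasp point (between the pads) lies 19 mm behind it; z points along the fingers, y is the direction in which the jaws open and shut (so a half turn about z gives the same grasp; the last joint's range is limited). The gripper opens to 85 mm and grips with 20 to 120 N. Pads are 22 mm wide; open, the fingers measure 114 mm over their backs; the gripper's body (76 mm by 85 mm) begins 54 mm behind the grasp point. The pads swing forward as they close: fully open they stand 13 mm farther back than shut.
Start: joints at [-75.722, 24.895, 1.432, 90.138, -0.665, 64.973, -4.303], TCP at [0.215, 0.587, 0.231] pointing down, gripper open.
Joint ranges: [-149.89, 149.89], [-25.12, 119.58], [-72.63, 75.52], [4.76, 147.25], [-75.54, 255.54], [6.69, 114.76], [-157.13, 157.13]. Speed limits (degrees/s): [127.2, 127.2, 172.46, 172.46, 180, 180, 180].

### API

Orientations are given as [roll, pitch, yaw] about the fixed x, y, z axes, in that order (R = Rz(yaw) Ry(pitch) Rx(roll)).
In Python, from rig import ctrl gives the robot as it stands. Calls block until the motion is done:
- ctrl.movep(position, orientation): joint-space move of the TCP to a pose.
- ctrl.line_to(position, frame=None, rate=0.15, contact_N=None): straight line of the TCP; frame=None keeps the orientation; rate is the mean speed in m/s. With contact_N (N) it stops when the force on the tool has changed by that much, and returns True; else False.
- ctrl.goto_joints(angles): joint-space move.
- ctrl.move_gripper(opening, effort=None): finger opening in m; effort is the grip in N (None keeps the last); returns when the fingers have stopped.
- ctrl.hold(seconds).
- ctrl.solve_ik(position, orientation): joint angles nearest the present ones, or None.
- ctrl.state(): the state.
- ctrl.snapshot(name): name is "side" or "top" or "wrist"; returns (picture, depth): 400x640x3 uint8, red, green, blue; 400x640 float32, m along the optical axis (not along the pixel's ray), 0 where there is no reading.
- ctrl.camera_info(name): a dict with "fx", "fy", "cx", "cy" (pixels), "rvec" (rotation vector, rad) and "tvec" (3), from world to camera coordinates, as OpenCV has them; the wrist camera has in their place "tool_from_camera" (4x4, takes a point from camera to tool coordinates, whose origin is the TCP and whose axes are the flange's). Camera axes: x right, y down, z forward; pixel columns grow to the right and rows downward; lengths in m; the calibration is good to about 2 mm. The wrist camera is an equidistant fisheye: a pixel r from the principal point sees the ray r / f radians off the axis. A picture is of the moment at which its call begins: read the wrist's pose just before it. camera_info takes no time and is no camera call.
A pose or a line that the arm cannot do raises ctrl.MotionError and nothing moves.
- ctrl.finish_job(): hands the job in, once; it reports no verdict.
Trained networks look in the newest picture that a camera, given by its name, has taken for a name from the list of things; names that differ only in an ending like _2 or _b are one class to them, and where a whole thing is asked for, a point or a joint stands for the part that bears it (a point fixed in the world has none). Each returns a list of dicts, best first, with "p" (0 to 1); they miss things now and then, are a little off and sometimes report something else, mostly with a low value. They report only what shows in the picture. A call takes as long as a camera call. They do not tell look-alikes from the thing itself.
- ctrl.find_in(query, camera): "extent" ([centre column, centre row, width, height] in pixels, round what is visible of it).
The state is a dict: "time_s": time; "q": joint angles; "joint_velocities": joint speeds; "joint_torque": joint torques, N m; "eef_pos": TCP position; "tcp_rot": TCP orientation; "force": force on the tool from outside, world axes, zero at the start; "torque": the same for the moment, N m; "opening": finger opening in m.
Only numpy, scipy, OpenCV 4.12 (cv2) and the standard library are available. Lean on these libraries where they do the work, as an engineer would, in place of code of your own. Each camera call takes 0.05 s, during which the arm holds its last target. There are 200 camera calls.

## Working session

There is one attempt and no reset: what is moved stays moved. The work goes in short steps, each a Python script; the robot and the scene stay as the last script left them, time stands still between calls to the robot, and variables do not carry over. Pictures are saved under pics/ and viewed, about 8 in all and at most 12, crops included, and the job is handed in when it is done.

```bash
mkdir -p pics; ls; python3 - <<'E'
from rig import ctrl
import cv2,numpy as np
for n in ("top","side"):
    p,d=ctrl.snapshot(n); cv2.imwrite(f"pics/{n}0.png",p[:,:,::-1]); np.save(f"pics/{n}0.npy",d)
    print(n,ctrl.camera_info(n))
    for q in ("stone_red","stone_grey","rack_plate"):
        print(q,[(np.round(r["extent"]).tolist(),round(r["p"],2)) for r in ctrl.find_in(q,n)])
print(ctrl.state())
E
```

```text
pics
top {'fx': 514.404712146346, 'fy': 514.404712146346, 'cx': 309.564202951545, 'cy': 204.27665050995154, 'rvec': array([ 2.1894249 , -2.16135596,  0.11665941]), 'tvec': array([0.15446913, 0.42787017, 1.57421558])}
stone_red [([321.0, 205.0, 22.0, 32.0], 0.84), ([166.0, 179.0, 33.0, 35.0], 0.63)]
stone_grey [([266.0, 198.0, 21.0, 34.0], 0.77)]
rack_plate [([414.0, 195.0, 48.0, 59.0], 0.96)]
side {'fx': 514.7043884127872, 'fy': 514.7043884127872, 'cx': 319.7001886067528, 'cy': 194.589937743071, 'rvec': array([ 2.10356927, -0.09244846,  0.06257131]), 'tvec': array([-0.43206662,  0.16917048,  1.37269478])}
stone_red [([322.0, 146.0, 30.0, 14.0], 0.88), ([316.0, 222.0, 36.0, 19.0], 0.66)]
stone_grey [([318.0, 192.0, 34.0, 14.0], 0.94)]
rack_plate [([337.0, 271.0, 80.0, 55.0], 0.8)]
{'time_s': 0.4, 'q': array([-75.72164796,  24.90183195,   1.43181087,  90.1434637 ,
        -0.66586417,  64.97262418,  -4.30249047]), 'joint_velocities': array([-0.03080383, -0.08130985, -0.07920901, -0.02631352, -0.00065675,
        0.05382511, -0.04495962]), 'joint_torque': array([-9.39451347e-04, -6.69590163e+01,  1.02307308e+00, -3.16156769e+01,
        1.54639478e-02,  5.35817308e-03,  2.58987933e-05]), 'eef_pos': array([0.21537297, 0.58667424, 0.23120992]), 'tcp_rot': array([-1.79990387e+02,  2.61801984e-04,  1.59838607e+02]), 'force': array([-0.04261984,  0.09440696,  0.19447775]), 'torque': array([-0.02161609, -0.06419279,  0.01485929]), 'opening': 0.08556374527383177}
```

```bash
python3 - <<'E'
import cv2,numpy as np
a=cv2.imread("pics/top0.png")[110:290,120:480];b=cv2.imread("pics/side0.png")[110:330,220:480]
a=cv2.resize(a,None,fx=2.2,fy=2.2,interpolation=2)
cv2.imwrite("pics/topc.png",a); cv2.imwrite("pics/sidec.png",cv2.resize(b,None,fx=2.6,fy=2.6,interpolation=2))
E
```

```text
(no output)
```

View pics/topc.png

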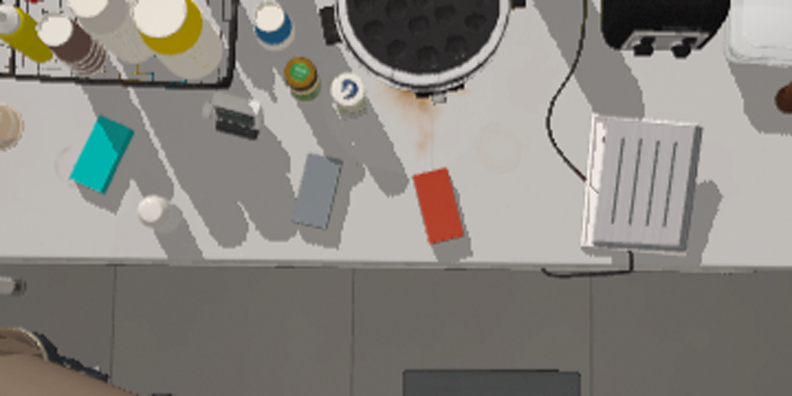

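View pics/sidec.png

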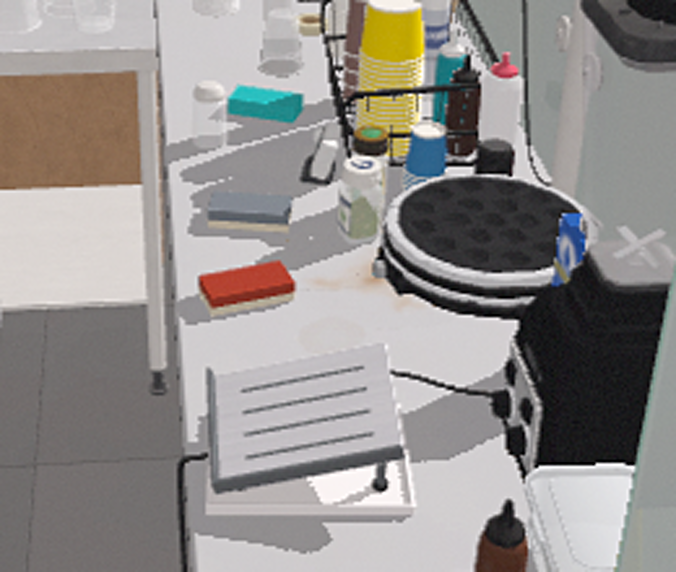

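The top view (world +x up, +y left) shows the red stone at full-image pixel (321,204), grey at (266,198), and a turquoise decoy at (166,179). The plate is around (414,195). The side view shows the dark rails on the robot side (short) and the −y side (long), so the low corner is bottom-right in the top view.

```bash
cat > h.py <<'E'
import numpy as np,cv2
from scipy.spatial.transform import Rotation as Ro
from rig import ctrl
def cloud(n,d):
    c=ctrl.camera_info(n);R=cv2.Rodrigues(c["rvec"])[0]
    v,u=np.mgrid[:400,:640]
    P=np.stack([(u-c["cx"])/c["fx"]*d,(v-c["cy"])/c["fy"]*d,d],-1)
    return (P-c["tvec"])@R
def on_plane(n,uv,z):
    c=ctrl.camera_info(n);R=cv2.Rodrigues(c["rvec"])[0];o=-R.T@c["tvec"]
    uv=np.atleast_2d(uv);r=np.c_[(uv[:,0]-c["cx"])/c["fx"],(uv[:,1]-c["cy"])/c["fy"],np.ones(len(uv))]@R
    return o+r*((z-o[2])/r[:,2])[:,None]
E
python3 - <<'E'
from h import *
p=cv2.imread("pics/top0.png");d=np.load("pics/top0.npy")
W=cloud("top",d); print("corner-ish worktop",W[225,300],"red",W[204,321])
h=cv2.cvtColor(p,cv2.COLOR_BGR2HSV)
def red(h,box):
    m=(((h[...,0]<12)|(h[...,0]>172))&(h[...,1]>140)).astype(np.uint8)
    z=np.zeros_like(m);x0,x1,y0,y1=box;z[y0:y1,x0:x1]=m[y0:y1,x0:x1];return z
m=red(h,(300,345,180,230));v,u=np.nonzero(m)
q=on_plane("top",np.c_[u,v],.025)[:,:2].astype(np.float32)
print("red top n",m.sum(),cv2.minAreaRect(q*1000), "z",np.median(W[v,u,2]))
# side
ps=cv2.imread("pics/side0.png");hs=cv2.cvtColor(ps,cv2.COLOR_BGR2HSV)
m=red(hs,(290,340,205,240));v,u=np.nonzero(m)
# plate by depth
for n in("top","side"):
    d=np.load(f"pics/{n}0.npy");W=cloud(n,d)
    x0,x1,y0,y1=(385,450,155,235) if n=="top" else (295,380,235,305)
    P=W[y0:y1,x0:x1].reshape(-1,3);P=P[(P[:,2]>.02)&(P[:,2]<.13)]
    best=0;rg=np.random.default_rng(0)
    for _ in range(500):
        a,b,c=P[rg.choice(len(P),3,False)];nn=np.cross(b-a,c-a);l=np.linalg.norm(nn)
        if l<1e-5: continue
        nn=nn/l*np.sign(nn[2]);k=abs((P-a)@nn)<.003
        if nn[2]>.85 and k.sum()>best:best=k.sum();I=k
    Q=P[I];c=Q.mean(0);nn=np.linalg.svd(Q-c)[2][2];nn*=np.sign(nn[2])
    print(n,len(P),best,"c",c,"n",nn,"min",Q.min(0),"max",Q.max(0),"res",np.std((Q-c)@nn), cv2.minAreaRect((Q[:,:2]*1000).astype(np.float32)))
# nominal normal
s=np.sin(np.radians(14)); print("nominal nz",np.sqrt(1-2*s*s))
m=red(hs,(290,340,205,240));v,u=np.nonzero(m);W=cloud("side",np.load("pics/side0.npy"))
k=W[v,u,2]>.02;q=on_plane("side",np.c_[u,v],.025)[:,:2]
print("red side",cv2.minAreaRect((q*1000).astype(np.float32)),len(u),np.median(W[v,u,2]))
E
```

```text
corner-ish worktop [0.3621     0.18885346 0.00416867] red [0.42680056 0.12465057 0.02402379]
red top n 498 ((429.70294189453125, 131.62982177734375), (98.02195739746094, 48.088802337646484), 14.672246932983398) z 0.02553555531653051
top 2526 1454 c [ 0.46275832 -0.15112548  0.05846181] n [-0.26177287 -0.22204784  0.9392389 ] min [ 0.37791475 -0.22435838  0.02153886] max [ 0.54426901 -0.08096636  0.09433179] res 0.0016413609225514633 ((459.13751220703125, -152.74136352539062), (132.0035858154297, 172.88946533203125), 85.40013122558594)
side 3337 2467 c [ 0.46190003 -0.15248395  0.05684893] n [-0.2577769  -0.21343168  0.94233645] min [ 0.37801304 -0.22938618  0.02143189] max [ 0.5450364  -0.08282135  0.09309963] res 0.0014936120231388375 ((461.02862548828125, -155.48609924316406), (138.31857299804688, 169.433349609375), 86.37503814697266)
nominal nz 0.9396529108447049
red side ((429.61932373046875, 118.18731689453125), (101.36785888671875, 64.02256774902344), 14.961825370788574) 415 0.022606985337475315
```

```bash
cat >> h.py <<'E'
def tool():
    s=ctrl.state();T=np.eye(4);T[:3,:3]=Ro.from_euler("xyz",s["tcp_rot"],degrees=True).as_matrix();T[:3,3]=s["eef_pos"];return T
def wcloud(T,d):
    c=ctrl.camera_info("wrist");v,u=np.mgrid[:400,:640]
    dx,dy=(u-c["cx"])/c["fx"],(v-c["cy"])/c["fy"];th=np.hypot(dx,dy)+1e-9;k=np.tan(np.minimum(th,1.5))/th
    P=np.stack([dx*k*d,dy*k*d,d,np.ones_like(d)],-1)
    return (P@(T@c["tool_from_camera"]).T)[...,:3]
def wsnap(name):
    T=tool();p,d=ctrl.snapshot("wrist");cv2.imwrite(f"pics/{name}.png",p[:,:,::-1]);np.savez(f"pics/{name}.npz",T=T,d=d);return p,wcloud(T,d)
E
python3 - <<'E'
from h import *
print(ctrl.camera_info("wrist"))
for y in(14.7,-165.3):print(y,ctrl.solve_ik([.43,.13,.2],[180,0,y]))
y=14.7 if ctrl.solve_ik([.43,.13,.2],[180,0,14.7]) is not None else -165.3
js=[(abs(j[6]),y) for y in(14.7,-165.3) if (j:=ctrl.solve_ik([.43,.13,.2],[180,0,y])) is not None];y=min(js)[1];print("yaw",y)
ctrl.movep([.43,.13,.20],[180,0,y]);wsnap("w1")
y2=y-19;print(ctrl.solve_ik([.46,-.15,.28],[180,0,y2]))
ctrl.movep([.46,-.15,.28],[180,0,y2]);wsnap("w2")
print(ctrl.state()["time_s"],ctrl.state()["q"])
a=cv2.imread("pics/w1.png");b=cv2.imread("pics/w2.png")
cv2.imwrite("pics/w12.png",cv2.resize(np.vstack([a,b]),None,fx=.74,fy=.74,interpolation=3))
E
```

```text
{'fx': 309.70691628693146, 'fy': 309.70691628693146, 'cx': 325.38285855346123, 'cy': 197.4267179230261, 'tool_from_camera': array([[ 1.11179359e-03, -9.53196086e-01, -3.02350765e-01,
         7.69878920e-02],
       [ 9.99999202e-01,  1.24117111e-03, -2.35774947e-04,
        -5.36132764e-04],
       [ 6.00008790e-04, -3.02350262e-01,  9.53196705e-01,
        -1.41609261e-01],
       [ 0.00000000e+00,  0.00000000e+00,  0.00000000e+00,
         1.00000000e+00]])}
14.7 [-58.6486555   11.48043936  41.7327992  118.3470053   -9.4971891
  53.41388532 -87.09616378]
-165.3 [-34.37780277  10.23985343  12.48236618 116.73399315  -2.74698015
  53.2948237   84.25450777]
yaw -165.3
[-12.66416563   9.08930649  28.57047132 106.6899504   -4.76673143
  65.38751131 103.29230525]
3.4583 [-12.76347935   9.12318245  28.42652171 106.73938506  -4.79093863
  65.3717002  103.26464512]
```

View pics/w12.png

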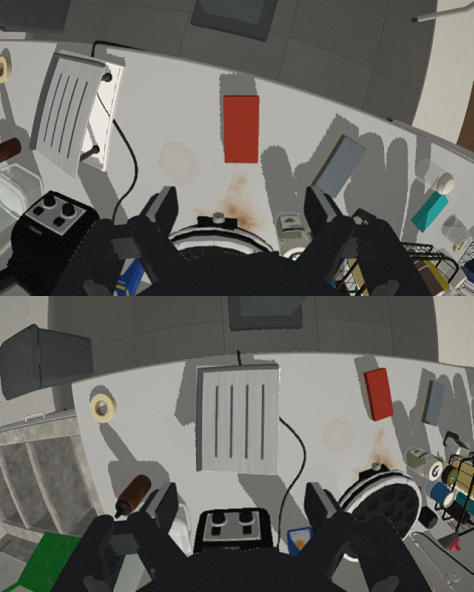

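The wrist pictures show the red stone at about (325,176) in the first full image. In the second, the plate is at about (322,170), with its dark rails on the left (−y) and top (robot) edges.

```bash
cat > meas.py <<'E'
from h import *
from scipy.optimize import minimize
def load(n):
    f=np.load(f"pics/{n}.npz");return cv2.imread(f"pics/{n}.png"),wcloud(f["T"],f["d"]),f
def redm(p):
    h=cv2.cvtColor(p,cv2.COLOR_BGR2HSV);return ((h[...,0]<12)|(h[...,0]>172))&(h[...,1]>140)&(h[...,2]>70)
if __name__=="__main__":
    for n in("w1","w2"):
        p,W,f=load(n);m=redm(p)&(abs(W[...,0]-.43)<.09)&(abs(W[...,1]-.13)<.07)&(W[...,2]>.018)
        m=cv2.morphologyEx(m.astype(np.uint8),cv2.MORPH_OPEN,np.ones((3,3)))>0
        P=W[m];print(n,m.sum(),"z",np.median(P[:,2]),cv2.minAreaRect((P[:,:2]*1000).astype(np.float32)))
        k=(abs(W[...,0]-.45)<.12)&(abs(W[...,1]+.02)<.04)&(W[...,2]<.02)&(f["d"]>0);print("table z",np.median(W[k][:,2]))
    p,W,f=load("w2")
    k=(abs(W[...,0]-.46)<.11)&(abs(W[...,1]+.155)<.10)&(W[...,2]>.012)&(W[...,2]<.13)
    P=W[k];best=0;rg=np.random.default_rng(0)
    for _ in range(800):
        a,b,c=P[rg.choice(len(P),3,False)];nn=np.cross(b-a,c-a);l=np.linalg.norm(nn)
        if l<1e-5: continue
        nn=nn/l*np.sign(nn[2]);j=abs((P-a)@nn)<.002
        if nn[2]>.85 and j.sum()>best:best=j.sum();I=j
    Q=P[I];c=Q.mean(0);nn=np.linalg.svd(Q-c,full_matrices=False)[2][2];nn*=np.sign(nn[2])
    # yaw of the frame so that x,y rise equally: n horiz points to -(1,1) in plate heading
    print("plane",best,c,nn,"yaw from normal",np.degrees(np.arctan2(-nn[1],-nn[0]))-45)
    for yaw in np.radians(np.arange(-8,1,1.)):
        # plate x axis: heading such that slope angle is whatever in plane
        x=np.array([np.cos(yaw),np.sin(yaw),0]);x[2]=-(nn[:2]@x[:2])/nn[2];x/=np.linalg.norm(x);y=np.cross(nn,x)
        u=(P-c)@np.stack([x,y,nn],1)
        s=u[abs(u[:,2])<.003];r=u[(u[:,2]>.008)&(u[:,2]<.02)]
        pc=lambda a,q:np.percentile(a,q)
        print(round(np.degrees(yaw)),"surf ext mm",np.round(1e3*np.array([pc(s[:,0],.5),pc(s[:,0],99.5),pc(s[:,1],.5),pc(s[:,1],99.5)]),1),
          "rise",np.round(np.degrees(np.arcsin([x[2],y[2]])),1),"railx y:",np.round(1e3*np.percentile(r[r[:,0]>-.05,1],[5,50,95]),1),len(r))
    x=None
E
python3 meas.py
```

```text
w1 4120 z 0.023907901084890604 ((416.6656494140625, 126.99497985839844), (126.37454986572266, 48.703712463378906), 14.468626022338867)
table z -0.0009037597034270428
w2 1786 z 0.023734743010090625 ((429.39630126953125, 129.41453552246094), (99.04590606689453, 50.61258316040039), 14.485187530517578)
table z -0.0010715758135669273
plane 14284 [ 0.46231436 -0.15019117  0.05734452] [-0.25415177 -0.21980878  0.94185507] yaw from normal -4.1443854151711434
-8 surf ext mm [-85.7  84.7 -69.1  64.1] rise [13.2 14.3] railx y: [-72.9 -67.8 -63.2] 1410
-7 surf ext mm [-85.2  84.3 -68.3  63.2] rise [13.5 14. ] railx y: [-72.5 -68.  -64.4] 1410
-6 surf ext mm [-84.8  84.  -67.6  62.5] rise [13.7 13.8] railx y: [-72.1 -68.2 -65.5] 1410
-5 surf ext mm [-84.8  84.  -67.3  62.3] rise [14.  13.5] railx y: [-71.7 -68.3 -66.4] 1410
-4 surf ext mm [-84.7  84.  -67.5  62.4] rise [14.2 13.3] railx y: [-72.  -68.6 -66.6] 1410
-3 surf ext mm [-85.   84.3 -68.   63.3] rise [14.4 13. ] railx y: [-72.9 -69.1 -66.3] 1410
-2 surf ext mm [-85.3  84.7 -68.8  64.2] rise [14.7 12.8] railx y: [-73.8 -69.5 -65.8] 1410
-1 surf ext mm [-85.9  85.2 -69.7  65. ] rise [14.9 12.5] railx y: [-75.  -69.8 -65.2] 1410
0 surf ext mm [-86.5  85.7 -70.4  66. ] rise [15.1 12.3] railx y: [-76.  -69.9 -64.7] 1410
```

```bash
cat > plan.py <<'E'
from h import *
psi,s=np.radians(-4.8),np.sin(np.radians(14))
# plate frame: x,y both rise 14 deg
nz=np.sqrt(1-2*s*s);Rp=None
# rows: world z in plate = (s,s,nz); build then rotate about z so x heading = psi
zw=np.array([s,s,nz]);xa=np.array([1,0,0])-s*zw;xa/=np.linalg.norm(xa);ya=np.cross(zw,xa)
R0=np.stack([xa,ya,zw]);Rp=Ro.from_euler("z",psi).as_matrix()@R0
c=np.array([.4623,-.1502,.0582]);C=c+Rp@[-.0857,-.0665,0]
def plate(x,y,z): return C+Rp@[x,y,z]
Rt=Rp@np.diag([-1.,1,-1]);eul=Ro.from_matrix(Rt).as_euler("xyz",degrees=True)
E
python3 - <<'E'
from plan import *
from meas import load
print("corner",C,"n",Rp[:,2],"eul",eul)
for z in(.01,.08):
  for e in (Rt,Rp@np.diag([1.,-1,-1])):
    print(z,ctrl.solve_ik(plate(.105,.085,z).tolist(),Ro.from_matrix(e).as_euler("xyz",degrees=True).tolist()))
print(ctrl.solve_ik([.4295,.13,.008],[180,0,-165.5]))
p,W,f=load("w1");T=f["T"];t=(W-T[:3,3])@T[:3,:3]
k=(f["d"]>0)&(f["d"]<.17)&(abs(t[...,0])<.02)&(abs(abs(t[...,1])-.05)<.02);q=t[k]
print("finger pts tool frame: z max",k.sum(),np.percentile(q[:,2],[50,95,99,100]),"y",np.percentile(abs(q[:,1]),[1,50,99]))
E
```

```text
corner [ 0.37804552 -0.20775148  0.02137949] n [-0.25432335 -0.22884938  0.93965291] eul [165.56224957  14.         175.2       ]
0.01 [ 14.78829509  23.09139437  10.20115362 126.19906519 -46.86561149
  31.14878766 151.60859542]
0.01 [-13.70332334  30.69404033  50.22324475 128.28823979 -66.08025542
  47.26839923  -7.91548063]
0.08 [  6.82077957  16.25261823  23.13123144 124.4118747  -40.35292606
  41.02818296 146.82531398]
0.08 [-17.82184315  23.10365638  57.48097766 125.97464924 -53.63788002
  51.27954285 -17.50062816]
[-33.06497653  28.91600001  12.32221853 127.46341895 -14.21156351
  24.85460355  95.20149159]
finger pts tool frame: z max 23952 [-0.07394586 -0.02683446 -0.01675918 -0.01110745] y [0.03048551 0.05664131 0.0694068 ]
```

```bash
python3 - <<'E'
from h import *
ctrl.movep([.4295,.13,.10],[180,0,-165.5])
p,W=wsnap("w3")
from meas import redm
m=redm(cv2.imread("pics/w3.png"))&(abs(W[...,2]-.025)<.008)&(abs(W[...,0]-.43)<.07)&(abs(W[...,1]-.13)<.06)
m=cv2.morphologyEx(m.astype(np.uint8),cv2.MORPH_OPEN,np.ones((5,5)))>0
print(m.sum(),cv2.minAreaRect((W[m][:,:2]*1000).astype(np.float32)))
print(ctrl.line_to([.4295,.13,.007],rate=.1,contact_N=8))
print(ctrl.state()["eef_pos"],ctrl.state()["force"])
ctrl.move_gripper(.04,effort=50)
print(ctrl.state()["opening"],ctrl.state()["eef_pos"])
ctrl.line_to([.4295,.13,.15],rate=.12)
s=ctrl.state();print(s["opening"],s["force"],s["time_s"],s["q"])
wsnap("w4")
E
```

```text
8014 ((430.5188293457031, 130.51806640625), (99.68893432617188, 49.24308776855469), 14.812149047851562)
False
[0.42983765 0.13007157 0.00740162] [ 0.42020071 -0.1173127  -0.28765927]
0.049204102269930224 [0.4297659  0.13020358 0.00759945]
0.04878069680429657 [ 1.20909827 -0.18551676 -2.58235224] 7.625 [-36.25750367  14.20175679  15.18453417 120.65327534  -5.13127351
  45.80784029  86.57332731]
```

View pics/w4.png

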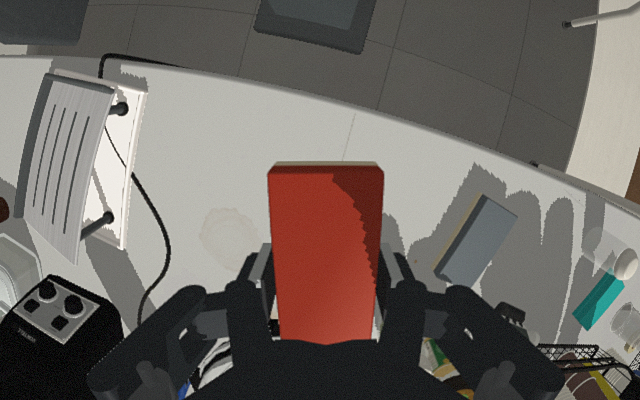

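The stone is held squarely, red side up: opening 49 mm, load 2.6 N. Next: carry it over and lower it onto the plate.

```bash
python3 - <<'E'
from plan import *
e=eul.tolist()
ctrl.movep(plate(.11,.09,.10).tolist(),e)
print(ctrl.state()["q"],ctrl.state()["time_s"])
ctrl.line_to(plate(.11,.09,.016).tolist(),rate=.12)
f0=ctrl.state()["force"]
hit=ctrl.line_to(plate(.11,.09,.003).tolist(),rate=.015,contact_N=2.5)
s=ctrl.state();print(hit,s["force"]-f0,Rp.T@(s["eef_pos"]-C),s["opening"],s["time_s"])
p,d=ctrl.snapshot("side");cv2.imwrite("pics/s5.png",cv2.resize(p[210:330,250:430,::-1],None,fx=4,fy=4,interpolation=2))
E
```

```text
[ -5.65100456  15.62808454  38.42664029 123.89110725 -41.97472764
  46.02191211 148.75688575] 8.7833
True [-1.50336439 -0.90043613  7.11313004] [0.11002127 0.08994813 0.00759917] 0.04876037709666282 10.2333
```

View pics/s5.png

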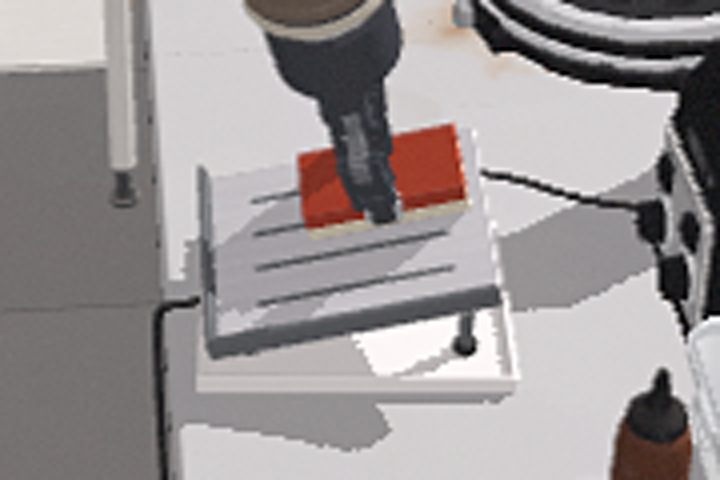

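The stone lies flat on the upper part of the plate, aligned with the long rail. Contact came at the predicted height, so I'm releasing and withdrawing along the plate normal.

```bash
python3 - <<'E'
from plan import *
ctrl.move_gripper(.085)
ctrl.line_to(plate(.11,.09,.05).tolist(),rate=.2)
ctrl.line_to(plate(.11,.09,.16).tolist(),rate=.2)
ctrl.hold(.8)
print(ctrl.state()["time_s"],ctrl.state()["force"])
p,d=ctrl.snapshot("side");cv2.imwrite("pics/s6.png",cv2.resize(p[210:330,250:430,::-1],None,fx=4,fy=4,interpolation=2))
p,W=wsnap("w6")
from meas import redm
m=redm(cv2.imread("pics/w6.png"));L=(W-C)@Rp
m&=(abs(L[...,2]-.025)<.008)&(abs(L[...,0]-.085)<.1)&(abs(L[...,1]-.065)<.08)
m=cv2.morphologyEx(m.astype(np.uint8),cv2.MORPH_OPEN,np.ones((5,5)))>0
print(m.sum(),cv2.minAreaRect((L[m][:,:2]*1000).astype(np.float32)),np.median(L[m][:,2]))
E
```

```text
12.6 [-0.61789094 -0.54178454  0.49922301]
5705 ((55.45148468017578, 48.68991470336914), (99.3073501586914, 49.855831146240234), 34.698394775390625) 0.024207180938904928
```

View pics/s6.png

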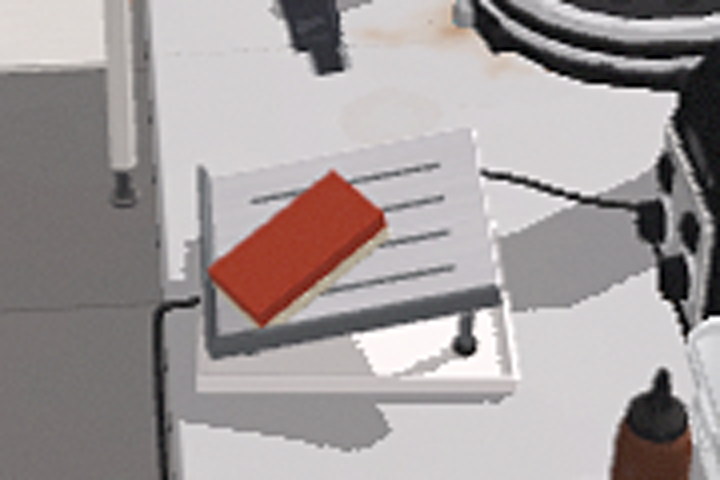

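View pics/w6.png

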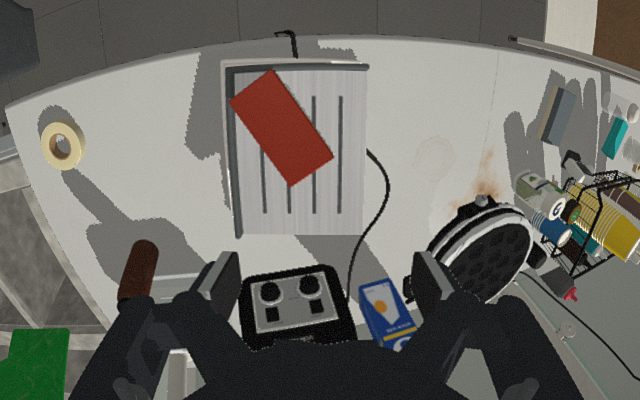

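The stone turned as it left the downhill finger. The views show it wedged about 35° askew, with its corners against both rails (side crop: (210,270) and (262,325)). The cause is that the stone slid along the finger during release. I'll regrasp with a shallow bite so that opening alone lifts the tips clear, holding slightly downhill of the centre, then place it again.

```bash
cat > look.py <<'E'
from plan import *
from meas import redm
def look(name):
    p,W=wsnap(name);m=redm(cv2.imread(f"pics/{name}.png"));L=(W-C)@Rp
    m&=(abs(L[...,2]-.025)<.008)&(abs(L[...,0]-.085)<.1)&(abs(L[...,1]-.065)<.08)
    m=cv2.morphologyEx(m.astype(np.uint8),cv2.MORPH_OPEN,np.ones((5,5)))>0
    (x,y),(w,h),a=cv2.minAreaRect((L[m][:,:2]*1000).astype(np.float32))
    if w<h:a-=90
    a=(a+90)%180-90
    print(name,m.sum(),x,y,w,h,a,np.median(L[m][:,2]));return x/1e3,y/1e3,a
E
python3 - <<'E'
from look import *
x,y,a=look("w7")
assert 20<a<50
off=np.array([-.008*np.cos(np.radians(a)),-.008*np.sin(np.radians(a))])
Rg=Rp@Ro.from_euler("z",a,degrees=True).as_matrix()@np.diag([-1.,1,-1]);eg=Ro.from_matrix(Rg).as_euler("xyz",degrees=True).tolist()
gx,gy=np.array([x,y])+off
ctrl.movep(plate(gx,gy,.07).tolist(),eg)
x,y,a2=look("w8");gx,gy=np.array([x,y])+off
print(ctrl.line_to(plate(gx,gy,.014).tolist(),rate=.08,contact_N=8))
ctrl.move_gripper(.04,effort=70)
s=ctrl.state();print(s["opening"],s["force"],Rp.T@(s["eef_pos"]-C),s["time_s"])
ctrl.line_to(plate(gx,gy,.075).tolist(),rate=.1)
s=ctrl.state();print(s["opening"],s["force"],s["q"],s["time_s"])
wsnap("w9")
E
```

```text
w7 5671 55.338592529296875 48.62276840209961 99.45787048339844 49.93210983276367 34.75953674316406 0.02418421327242482
w8 9858 55.127193450927734 48.113922119140625 99.75382995605469 49.158836364746094 34.29037094116211 0.0241457494137712
False
0.048004007858431216 [-5.97359683 -1.26961214 13.98177234] [0.04865419 0.04346304 0.0146668 ] 15.6417
0.04770523868110891 [ 0.66246173  0.02748032 -3.67450029] [ 73.63597589  24.97718624 -50.54068933 124.56656586   0.75416942
  31.5522343  148.22441895] 16.4
```

View pics/w9.png

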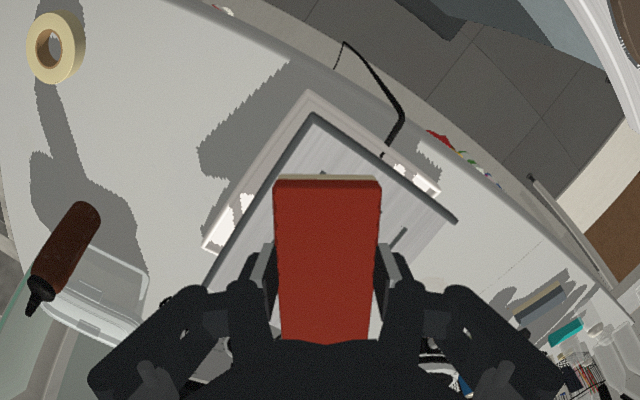

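```bash
python3 - <<'E'
from plan import *
g=plate(.055,.05,.15)
print(ctrl.solve_ik(plate(.102,.09,.10).tolist(),eul.tolist()),ctrl.solve_ik(plate(.102,.09,.012).tolist(),eul.tolist()))
T=tool();print(ctrl.solve_ik(plate(.049,.043,.14).tolist(),ctrl.state()["tcp_rot"].tolist()))
E
```

```text
[ 59.88437704  18.46757502 -40.96831579 120.0872145   -9.70430899
  36.98515352 115.67040587] [ 50.02186983  26.64512131 -35.29848534 123.92007088  -5.89725166
  23.96809767 111.17996028]
[ 82.93750203  19.66305977 -56.26223444 120.53512709  -3.99476117
  41.71533452 153.80158861]
```

```bash
python3 - <<'E'
from look import *
e=eul.tolist()
ctrl.movep(plate(.102,.09,.10).tolist(),e)
ctrl.line_to(plate(.102,.09,.020).tolist(),rate=.12)
f0=ctrl.state()["force"]
hit=ctrl.line_to(plate(.102,.09,.009).tolist(),rate=.015,contact_N=2)
s=ctrl.state();z=(Rp.T@(s["eef_pos"]-C));print(hit,s["force"]-f0,z,s["opening"],s["time_s"])
assert hit and abs(z[2]-.0147)<.003
ctrl.move_gripper(.085)
t=ctrl.state()["time_s"]
ctrl.line_to(plate(.102,.09,.04).tolist(),rate=.25)
t2=ctrl.state()["time_s"]
ctrl.line_to(plate(.102,.09,.16).tolist(),rate=.2)
ctrl.hold(.6);print(t,t2,ctrl.state()["time_s"])
look("w10");ctrl.hold(.2);look("w11")
p,d=ctrl.snapshot("side");cv2.imwrite("pics/s11.png",cv2.resize(p[210:330,250:430,::-1],None,fx=4,fy=4,interpolation=2))
E
```

```text
True [-3.05332483  0.6536779   9.06855057] [0.10222847 0.0897497  0.01440365] 0.047934418991691374 18.35
18.8083 19.0667 20.4167
w10 5581 50.512367248535156 25.159719467163086 98.80694580078125 50.29590606689453 0.04711979627609253 0.02437968381613047
w11 5573 50.7792854309082 24.961828231811523 50.295345306396484 99.11241912841797 -0.28334808349609375 0.024399151134316753
```

View pics/s11.png

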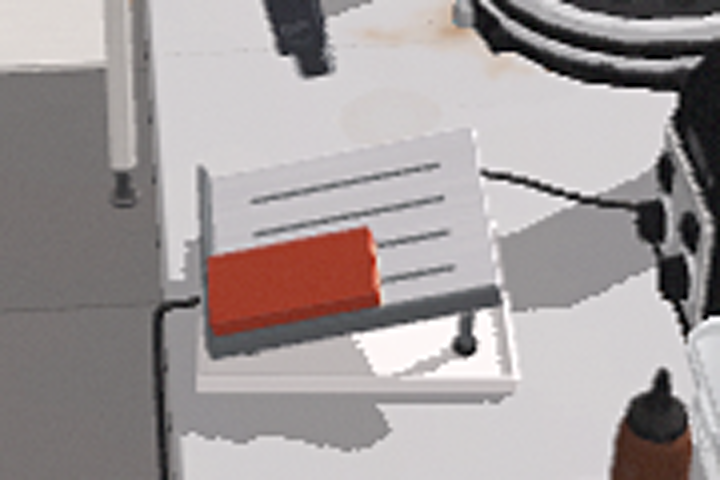

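The stone is seated at plate (50.5, 25), turned by about 0°, flat against both rails with its red side up.

```bash
python3 -c "
from rig import ctrl
print(ctrl.state()['time_s']);print(ctrl.finish_job())"
```

```text
20.7667
the job is handed in; nothing more can be done
None
```

The red whetstone now lies in the corner of the rack, flat, red side up and against both rails. I handed the job in at 20.8 s.

- **First attempt:** The stone swung about 35° round the downhill finger as I let go and wedged askew between the rails.
- **Second attempt:** I lifted it off again and took a shallower grip slightly downhill of its centre. I set it back on the upper part of the plate, let go and withdrew. It then slid home by itself, without being pushed or dropped.
- **Last checks:** The wrist camera put its centre at 50.5 mm and 25.1 mm on the plate, against the wanted 50 and 25 mm. It was turned by less than 0.3°, and its top was 24.4 mm above the plate. A second look 0.2 s later agreed within 0.3 mm, and the side picture showed the same, with the gripper about 16 cm above the plate.
- **Grey stone and turquoise look-alike:** I never moved either one, but I did not measure them again at the end.

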